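Clamp a turbo core for balancing by fingertip

ROBOT

A 7-joint arm with a two-finger parallel gripper is mounted at the origin on the work surface. World frame = base frame: x ahead of the robot, y to its left, z up, the work surface at z = 0. Lengths are in mm, angles in rad, forces in N, time in s.
With the tool pointing down it reaches from about 400 to 875 mm from the base axis. Payload 4.4 kg.
Tool frame: the origin (TCP) lies at the very end of the fingers, on their centre line; the grasp point (between the pads) lies 19 mm behind it; y points along the fingers, z is the direction in which the jaws open and shut, and the axes are right-handed (so a half turn about y gives the same grasp; the last joint's range is limited). The gripper opens to 85 mm and grips with 20 to 120 N. Pads are 22 mm wide; open, the fingers measure 114 mm over their backs; the gripper's body (76 mm by 85 mm) begins 54 mm behind the grasp point. The pads swing forward as they close: fully open they stand 13 mm farther back than shut.
Start: joints at [-1.239, 0.628, 0.038, 1.517, -0.027, 0.996, -0.02], TCP at [251.782, 599.269, 231.313] pointing down, gripper open.
Joint ranges: [-3.06, 3.06], [-0.37, 2.12], [-1.25, 1.32], [0.18, 2.47], [-1.1, 4.24], [0.23, 1.98], [-2.94, 2.94]. Speed limits (rad/s): [2.57, 2.57, 3.14, 3.14, 3.14, 3.14, 3.14].

INTERFACE

Orientations are given as [roll, pitch, yaw] about the fixed x, y, z axes, in that order (R = Rz(yaw) Ry(pitch) Rx(roll)).
In Python, from cell import ctrl, imaging, finish_job gives the robot as it stands.
- The arm moves only by the shell command python3 -m inch 'ROWS'. ROWS is JSON, one flat list of numbers, 7 for each row, row after row: the opening, from 0 (shut) to 1 (fully open), then the shift along the tool's x, y, z in cm, then the turn, a rotation vector about the tool's x, y, z in degrees. A call has 1 to 12 rows; each row is the pose to reach, as a shift and turn from the pose commanded when the call began, along the tool's axes at that moment; what a row does not reach only later rows make up. A row lasts 1/10 s, in which the tool goes at most 50 mm and 8.59 degrees, less where a joint would pass 70% of its speed; a pose out of reach is approached as far as the arm can. A call with a gripper value outside its range is refused whole. The fingers move at their own pace and stop on an object; the grip force is fixed at half the most. Time passes only in rows, so rows that repeat a pose let the fingers close. It gives the time, the measured TCP pose, the force and the opening at its end, in the units of the state.
- ctrl.read_state(): the state, without advancing time (a new reading comes with each control period).
- imaging.get_image(name): name is "side" or "top"; returns a dict with "img" (480x640x3 uint8, red, green, blue), "fx", "fy", "cx", "cy" (pixels), "R" (3x3) and "t" (3): a world point X has camera coordinates R X + t. Camera axes: x right, y down, z forward; pixel columns grow to the right and rows downward; lengths in mm; the calibration is good to about 2 mm. A picture is of the moment at which its call begins. There is no depth.
- finish_job(): hands the job in, once; it reports no verdict.
The state is a dict: "clock": time; "qpos": joint angles; "qd": joint speeds; "tau": joint torques, N m; "eef_pos": TCP position; "tool_rot": TCP orientation; "force": force on the tool from outside, world axes, zero at the start; "torque": the same for the moment, N m; "width": finger opening in mm.
Only numpy, scipy, OpenCV 4.12 (cv2) and the standard library are available. Lean on these libraries where they do the work, as an engineer would, in place of code of your own. Each camera call takes 0.05 s, during which the arm holds its last target.

TASK

Clamp the turbo core in its balancing fixture, working with a fingertip and without picking anything up: first push the sliding clamp strap by its orange lug all the way in over the core's flange, then spin the loose orange wing knob clockwise (seen from above) with repeated fingertip strokes on its wings, never squeezing it between the fingers, until it is fully home and turns no further. Leave the core seated in its nest and the loose wheel, fitting and screwdriver where they stand.

Things in the scene. Friction and masses are not known exactly. Their poses are not given: they have to be found in the camera images.
- fixture: Fixed level aluminium plate, 190 x 340 x 12 mm, on the black mat. Origin: on the wing knob's upright axis, at mat level (z = 0). Its y axis runs along the strap towards the turbo core (core axis at y = +115 mm); its x axis points away from the robot at yaw 0.
- bridge_end (a point): Near end of the grey bridge that steadies the top of the knob's stud: a bar 16 mm wide along the fixture's x, from x = -8 mm (this point) to a column at x = 57 to 75 mm (26 mm wide). Bar underside 88, top 96 mm above the mat. The wings pass freely under it, a finger does not; the knob's other sides are open.
- wing_knob (a joint): Turn of the orange two-winged knob, rad, growing clockwise seen from above. Starts between 0 and 3, stops hard at 8.5: fully home. At value q one wing points along angle -q in the fixture's frame (clockwise q from its x axis), the other opposite. Friction about 0.04 N m (1 to 2 N at the wings); it stays where it is left.
- wing_end (a point): Outer end of the first wing (the one along -q), half-way up, 42 mm from the axis. Both wings: 8 mm thick, 24 mm high, upright flat sides; undersides 51 mm above the mat when home, 55 mm at q = 0 (it screws down 3 mm a turn). Hub between them 13 mm in radius, top at most 77 mm above the mat.
- strap (a joint): Slide of the dark steel strap in m along the fixture's +y: 0 drawn right back (it starts at 0 to 0.008), 0.030 at its stop (its nose over the core's flange). Strap 30 mm wide, top 45 mm above the mat. About 2.5 N friction; it stays where it is left.
- strap_lug (a point): Middle of the rear face of the strap's orange lug, the face to push on towards the fixture's +y; 104 mm behind the knob's axis at slide 0, 74 mm at the stop. The lug is an upright plate 44 mm wide (along x), 8 mm thick, reaching from 44 to 70 mm above the mat.
- turbo_core: Loose turbo core, 0.8 kg, upright in a nest of six pins at fixture y = +115 mm. Origin: centre of its underside (12 mm above the mat). Flange 88 mm across and 20 mm high, bare bladed compressor wheel on top, 83 mm high in all. Not to be moved.
- spare_wheel: Loose aluminium compressor wheel standing on the mat, 60 mm across, 41 mm high; origin under its centre. Bystander.
- fitting: Loose brass hose fitting standing on the fixture's plate, 26 mm across, 34 mm high; origin under its centre. Bystander.
- driver: Loose screwdriver with a blue handle lying on the mat, 190 mm long, 26 mm thick; origin under its middle. Bystander.

How it is judged (in metres and radians):
On the way, in this order (a step that is already met when the one before it is completed fails the run):
1. the strap is pushed all the way in over the flange (value of joint strap above 0.0265 m), for 0.1 s.
2. the wing knob is run down fully home (value of joint wing_knob above 8.25 rad and value of joint strap above 0.0265 m), for 0.2 s.
At the end, for the whole second after the job is handed in: The strap is within 3.5 mm of its inner stop, the knob within 0.25 rad of its lower stop and at rest, the core still upright in its nest (within 6 mm of where it was), and the spare wheel, fitting and screwdriver within 20 mm of where they stood (all of step 2 and not (velocity of joint wing_knob above 0.1 rad/s) and distance of turbo_core from where it was at the start of the episode below 0.006 m and angle between turbo_core's own z axis and vertical below 0.08 rad and distance of each of spare_wheel, fitting, driver from where it was at the start of the episode below 0.02 m); the robot touches nothing.
It fails at once if the wing knob is squeezed between the fingers while it is still free to turn (contact force between the fingers and wing_knob above 35 N and value of joint wing_knob below 8.2 rad).
It fails at once if the turbo core is lifted or knocked out of its nest (distance of turbo_core from where it was at the start of the episode above 0.01 m or angle between turbo_core's own z axis and vertical above 0.15 rad).
It fails at once if the spare wheel is lifted, carried or knocked away (distance of spare_wheel from where it was at the start of the episode above 0.03 m).
It fails at once if the brass fitting is lifted, carried or knocked away (distance of fitting from where it was at the start of the episode above 0.03 m).
It fails at once if the screwdriver is lifted, carried or knocked away (distance of driver from where it was at the start of the episode above 0.03 m).
It also fails if it takes over 58 s, if anything falls off the work surface, if the arm or the gripper's body presses on something with over 40 N, if the wrist force passes 120 N, or if a joint passes its speed limit or range.

## Working session

There is one attempt and no reset: what is moved stays moved. The work goes in short steps, Python scripts to look and compute and a shell command to move; the robot and the scene stay as the last step left them, time stands still between calls to the robot, and variables do not carry over. Pictures are saved under pics/ and viewed, and the job is handed in when it is done.

```bash
ls; mkdir -p pics; python3 - <<'E'
from cell import ctrl, imaging
import cv2
print(ctrl.read_state())
for n in("side","top"):
    d=imaging.get_image(n); cv2.imwrite(f"pics/{n}0.png",d["img"][:,:,::-1]); print(n,d["fx"],d["fy"],d["cx"],d["cy"],d["R"],d["t"])
E
```

```text
pics
{'clock': 0.0, 'qpos': array([-1.23878884,  0.62935329,  0.03843511,  1.51834009, -0.02701065,
        0.99630052, -0.02001443]), 'qd': array([ 1.34703954e-03, -1.00485357e-03,  1.28703069e-04, -5.57857697e-04,
       -9.83929280e-05,  2.47327724e-04,  1.01242287e-03]), 'tau': array([ 7.26144162e-05, -5.63402724e+01,  1.22603115e+00, -1.93449318e+01,
        1.09580366e-02,  1.07557760e-02, -1.90517000e-05]), 'eef_pos': array([251.5379226 , 598.69366427, 230.39324042]), 'tool_rot': array([-1.57267986e+00, -1.17796769e-05, -3.97821532e-01]), 'force': array([ 0.46984748, -0.2951039 , -0.5767866 ]), 'torque': array([-0.01650682,  0.00304001, -0.0321032 ]), 'width': 85.11482010308411}
side 561.5164757771225 561.5164757771225 312.1861405654068 246.73283187089274 [[ 0.99704144 -0.07643685  0.00811028]
 [-0.04141849 -0.62313184 -0.78101935]
 [ 0.06475243  0.77837274 -0.62445416]] [-531.23269578  100.11102392 1127.93775462]
top 587.3942339881319 587.3942339881319 324.88024332101446 235.99302963735238 [[ 4.50049565e-04 -9.99746332e-01 -2.25181924e-02]
 [-9.94332326e-01  1.94665196e-03 -1.06298807e-01]
 [ 1.06315678e-01  2.24384064e-02 -9.94079219e-01]] [  14.26573681  540.07458603 1249.59906515]
```

View pics/side0.png

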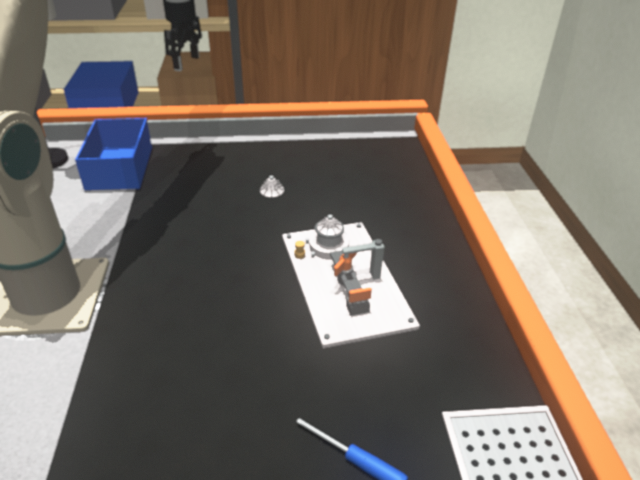

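View pics/top0.png

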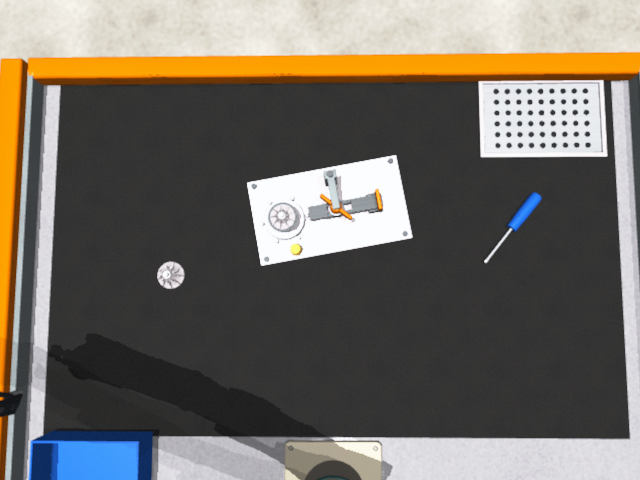

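```bash
cat > h.py <<'E'
import numpy as np, cv2
from cell import ctrl, imaging
def ray(d,u,v,z):
    R=np.array(d["R"]);t=np.array(d["t"]);C=-R.T@t
    w=R.T@np.array([(u-d["cx"])/d["fx"],(v-d["cy"])/d["fy"],1]); return C+w*(z-C[2])/w[2]
def proj(d,X):
    c=np.array(d["R"])@np.array(X)+np.array(d["t"]); return d["fx"]*c[0]/c[2]+d["cx"],d["fy"]*c[1]/c[2]+d["cy"]
E
python3 - <<'E'
from h import *
box={"top":(240,145,420,270),"side":(275,200,425,350)}
for n in("top","side"):
    d=imaging.get_image(n);im=d["img"][:,:,::-1].copy();hsv=cv2.cvtColor(im,cv2.COLOR_BGR2HSV)
    x0,y0,x1,y1=box[n]
    m=np.zeros(im.shape[:2],np.uint8); m[y0:y1,x0:x1]=(hsv[y0:y1,x0:x1,2]>150)*255 
    cs,_=cv2.findContours(m,cv2.RETR_EXTERNAL,cv2.CHAIN_APPROX_NONE);c=max(cs,key=cv2.contourArea)
    h=cv2.convexHull(c); q=cv2.approxPolyDP(h,6,True)[:,0]
    print(n,[(tuple(p),ray(d,*p,12)[:2].round(1)) for p in q])
    if n=="top": print(cv2.minAreaRect(np.array([ray(d,*p[0],12)[:2] for p in c],np.float32)))
    o=np.zeros_like(m);o[y0:y1,x0:x1]=((hsv[y0:y1,x0:x1,0]<14)&(hsv[y0:y1,x0:x1,1]>150)&(hsv[y0:y1,x0:x1,2]>80))*255
    nn,l,st,ce=cv2.connectedComponentsWithStats(o)
    for i in range(1,nn):
        if st[i,4]>4: print(st[i],ce[i].round(1),ray(d,*ce[i],65).round(1))
    crop=im[y0:y1,x0:x1]; cv2.imwrite(f"pics/{n}1.png",cv2.resize(crop,None,fx=4,fy=4,interpolation=cv2.INTER_CUBIC))
E
```

```text
top [((np.int32(396), np.int32(156)), array([ 721.2, -144.5])), ((np.int32(412), np.int32(237)), array([ 539.3, -177.3])), ((np.int32(261), np.int32(265)), array([478. , 154.8])), ((np.int32(247), np.int32(182)), array([663.6, 188.4]))]
((600.7825927734375, 5.9076995849609375), (190.6569366455078, 340.1767578125), 10.420917510986328)
side [((np.int32(282), np.int32(235)), array([476.1, 156.7])), ((np.int32(328), np.int32(215)), array([587.9, 227.7])), ((np.int32(361), np.int32(222)), array([662.3, 194.5])), ((np.int32(383), np.int32(245)), array([698.6, 105.4])), ((np.int32(419), np.int32(325)), array([ 724. , -139.4])), ((np.int32(323), np.int32(345)), array([ 538.9, -176.2]))]
[335 257  10  12  37] [340.1 262.8] [587.1 -11.1  65. ]
[346 260   4   3   7] [347.6 260.9] [602.7  -6.1  65. ]
[355 290  15   3  18] [362.1 290.9] [618.9 -95.1  65. ]
```

View pics/side1.png

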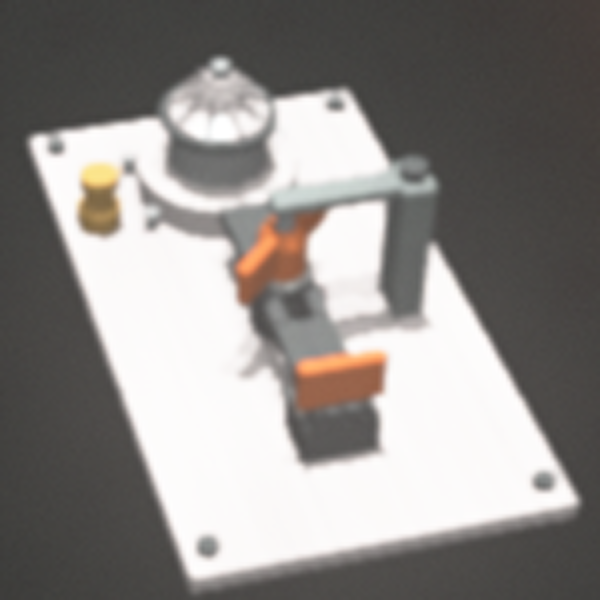

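View pics/top1.png

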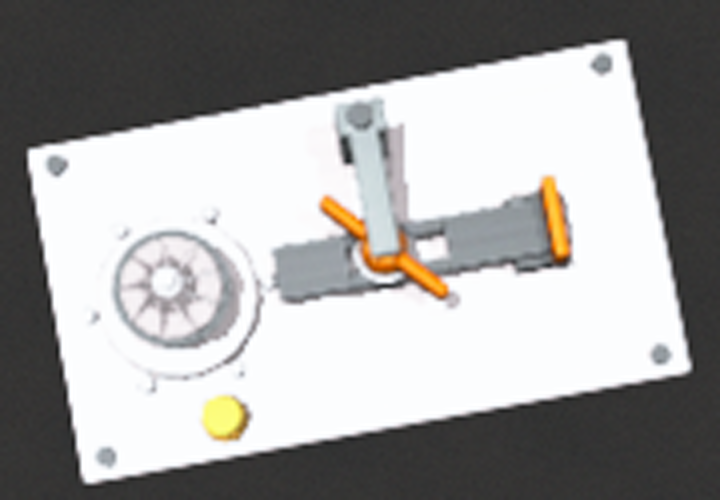

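```bash
python3 - <<'E'
from h import *
d=imaging.get_image("top")
g=lambda u,v,z:ray(d,240+(u+.5)/4-.5,145+(v+.5)/4-.5,z)[:2]
a=g(325,201,78);b=g(444,293,78);h=g(383,252,77)
yaw=np.radians(10.42);R=np.array([[np.cos(yaw),-np.sin(yaw)],[np.sin(yaw),np.cos(yaw)]])
print(a,b,h,(a+b)/2)
for p in(a-b,): f=R.T@p; print("wing fixture ang",np.arctan2(f[1],f[0]),np.linalg.norm(f))
l=g(556,220,70);br=g(384,252,96);bc=g(361,112,96);core=g(167,282,95);fit=g(225,417,46)
O=np.array([*(a+b)/2]) 
for n,p in dict(lugtop=l,bridge_end=br,col=bc,core=core,fit=fit,platec=np.array([600.8,5.9])).items(): print(n,p.round(1),(R.T@(p-O)).round(1))
hsv=cv2.cvtColor(d["img"],cv2.COLOR_RGB2HSV)
E
```

```text
[622.0582067   21.24075008] [572.95255853 -41.2424717 ] [594.9404141   -9.28767656] [597.50538262 -10.00086081]
wing fixture ang 0.7228481323371293 79.47023144762503
lugtop [ 612.9 -100.8] [ -1.3 -92.1]
bridge_end [592.   -9.9] [-5.4  1.1]
col [665.8   2. ] [69.3 -0.6]
core [576.7 102.7] [ -0.  114.6]
fit [510.6  75.7] [-70. 100.]
platec [600.8   5.9] [ 6.1 15. ]
```

```bash
cat >> h.py <<'E'
from scipy.spatial.transform import Rotation as Ro
YAW=np.radians(10.42);RF=np.array([[np.cos(YAW),-np.sin(YAW)],[np.sin(YAW),np.cos(YAW)]]);O=np.array([598.,-10.])
def st():
    s=ctrl.read_state();T=Ro.from_euler('xyz',s["tool_rot"]).as_matrix();p=s["eef_pos"]
    print("t%.2f"%s["clock"],"fix",(RF.T@(p[:2]-O)).round(1),"z%.1f"%p[2],"rot",s["tool_rot"].round(3),"Ffix",(RF.T@s["force"][:2]).round(1),s["force"][2].round(1),"w%.1f"%s["width"],"q7 %.2f"%s["qpos"][6])
    return s,T,p
def to(x,y,z):
    s,T,p=st();w=np.r_[O+RF@[x,y],z]; print("shift cm",(T.T@(w-p)/10).round(2)); return T
E
python3 - <<'E'
from h import *
T=to(0,-132,150); Rt=Ro.from_euler('xyz',[-np.pi/2,0,YAW]).as_matrix(); print(Ro.from_matrix(T.T@Rt).as_rotvec(degrees=True))
E
```

```text
t0.25 fix [-230.5  661.6] z230.9 rot [-1.572 -0.    -0.398] Ffix [ 0.2 -0. ] 0.3 w85.5 q7 -0.02
shift cm [ 62.75   8.14 -53.76]
[ 4.95573859e-02 -3.32126867e+01 -1.36101328e-02]
```

```bash
python3 -m inch '[0,4,0,-3.4,0,-3,0, 0,8,0,-6.8,0,-6,0, 0,12,0,-10.2,0,-9,0, 0,16,0,-13.6,0,-12,0, 0,20,0,-17,0,-15,0, 0,24,0,-20.5,0,-18,0, 0,28,0,-24,0,-20,0, 0,32,0,-27.4,0,-22,0, 0,36,0,-30.8,0,-24,0, 0,40,0,-34.2,0,-26,0, 0,44,0,-37.7,0,-28,0, 0,48,0,-41.1,0,-30,0]'; python3 - <<'E'
from h import *
T=to(0,-132,150); Rt=Ro.from_euler('xyz',[-np.pi/2,0,YAW]).as_matrix(); print(Ro.from_matrix(T.T@Rt).as_rotvec(degrees=True))
E
```

```text
clock: 1.45
eef_pos: [521.4, 61.0, 231.5]
tool_rot: [-1.571, -0.0, 0.127]
force: [1.3, 1.2, 1.2]
width: 0.1
t1.45 fix [-62.5  83.7] z231.5 rot [-1.571 -0.     0.127] Ffix [1.5 0.9] 1.2 w0.1 q7 1.49
shift cm [  7.41   8.15 -21.2 ]
[-0.00763651 -3.13099415  0.02625943]
```

```bash
python3 -m inch '[0,1.8,0,-5,0,-1,0, 0,3.7,0,-10.5,0,-2,0, 0,5.5,0,-16,0,-3.1,0, 0,7.4,2,-21.2,0,-3.13,0, 0,7.4,5,-21.2,0,-3.13,0, 0,7.4,8.15,-21.2,0,-3.13,0, 0,7.4,8.15,-21.2,0,-3.13,0]'; python3 - <<'E'
from h import *
T=to(0,-132,54); Rt=Ro.from_euler('xyz',[-np.pi/2,0,YAW]).as_matrix(); print(Ro.from_matrix(T.T@Rt).as_rotvec(degrees=True))
for n in("side","top"):
    d=imaging.get_image(n);u,v=map(int,proj(d,[605,-60,80]));im=d["img"][max(v-75,0):v+75,u-100:u+100,::-1]
    cv2.imwrite(f"pics/{n}2.png",cv2.resize(im,None,fx=4,fy=4,interpolation=cv2.INTER_CUBIC))
E
```

```text
clock: 2.15
eef_pos: [617.1, -138.6, 145.1]
tool_rot: [-1.567, 0.009, 0.179]
force: [-1.2, 1.1, 0.2]
width: 0.4
t2.15 fix [  -4.5 -129.9] z145.1 rot [-1.567  0.009  0.179] Ffix [-0.9  1.3] 0.2 w0.4 q7 1.88
shift cm [ 0.53  9.1  -0.24]
[-0.19864877 -0.19102565 -0.52403291]
```

View pics/side2.png

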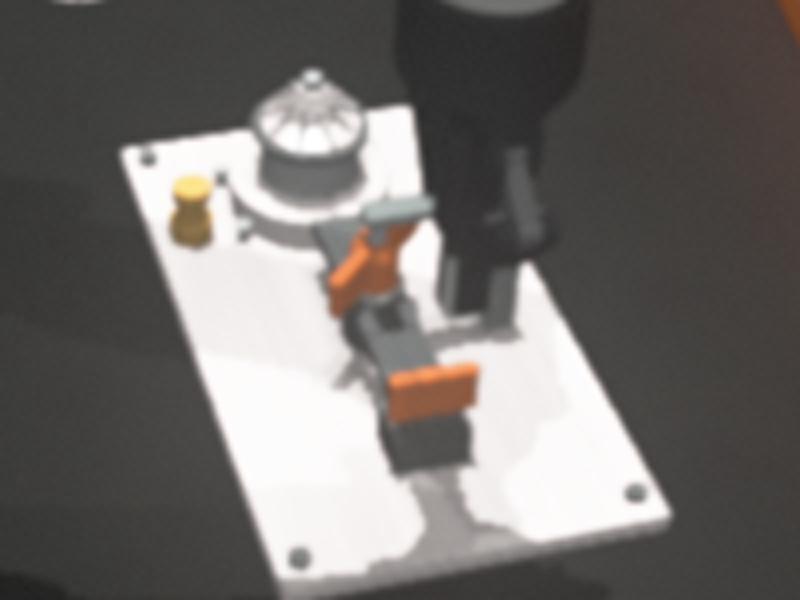

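View pics/top2.png

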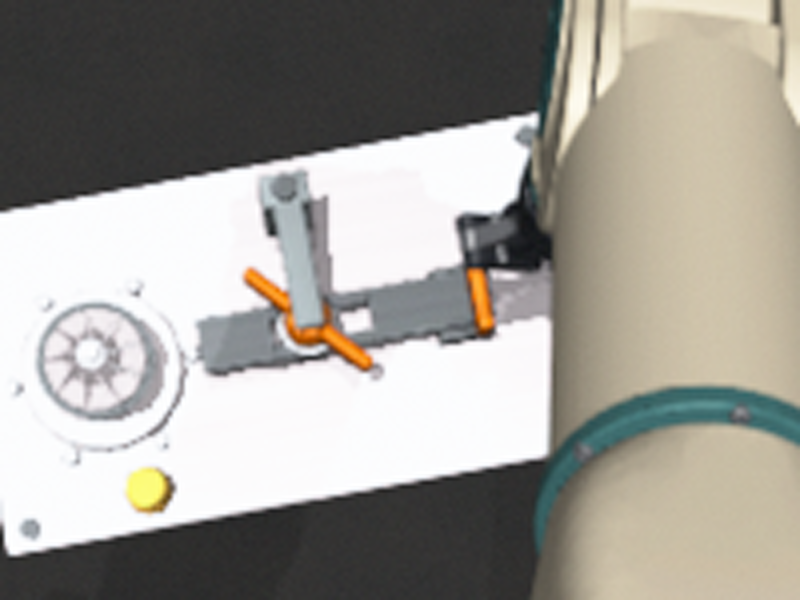

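```bash
python3 -m inch '[0,0.2,2,-0.2,0,0,0, 0,0.2,4.5,-0.2,0,0,0, 0,0.2,7,-0.2,0,0,0, 0,0.2,9.1,-0.2,0,0,0, 0,0.2,9.1,-0.2,0,0,0, 0,0.2,9.1,-0.2,0,0,0]'; python3 - <<'E'
from h import *
T=to(0,-132,54); Rt=Ro.from_euler('xyz',[-np.pi/2,0,YAW]).as_matrix(); print(Ro.from_matrix(T.T@Rt).as_rotvec(degrees=True))
for n in("side",):
    d=imaging.get_image(n);u,v=map(int,proj(d,[605,-60,80]));im=d["img"][max(v-75,0):v+75,u-100:u+100,::-1]
    cv2.imwrite(f"pics/{n}3.png",cv2.resize(im,None,fx=4,fy=4,interpolation=cv2.INTER_CUBIC))
    tu,tv=proj(d,ctrl.read_state()["eef_pos"]);print((tu-u+100)*4,(tv-v+75)*4)
E
```

```text
clock: 2.85
eef_pos: [624.5, -139.0, 60.8]
tool_rot: [-1.571, -0.003, 0.182]
force: [-0.1, -0.5, 0.1]
width: 0.1
t2.85 fix [   2.8 -131.7] z60.8 rot [-1.571 -0.003  0.182] Ffix [-0.2 -0.5] 0.1 w0.1 q7 1.87
shift cm [-0.28  0.68 -0.03]
[ 0.03771568 -0.01427859  0.15318091]
467.0628863342845 447.9099768418555
```

View pics/side3.png

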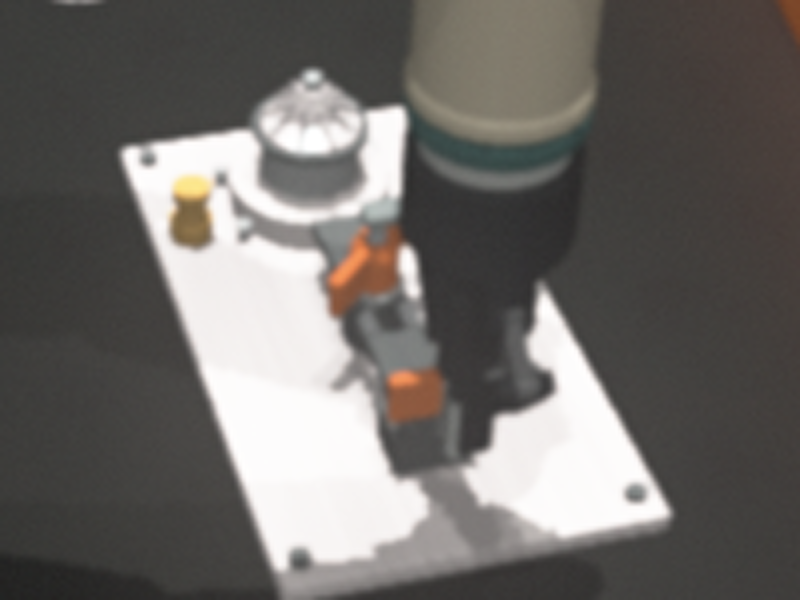

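```bash
python3 -m inch '[0,-0.3,0,0,0,0,0, 0,-0.3,0,0.5,0,0,0, 0,-0.3,0,1,0,0,0]'; python3 - <<'E'
from h import *
to(0,-100,54)
E
```

```text
clock: 3.2
eef_pos: [618.6, -130.2, 59.7]
tool_rot: [-1.571, -0.001, 0.18]
force: [0.7, -0.3, 0.0]
width: -0.1
t3.20 fix [  -1.5 -121.9] z59.7 rot [-1.571e+00 -1.000e-03  1.800e-01] Ffix [ 0.6 -0.4] 0.0 w-0.1 q7 1.86
shift cm [0.15 0.57 2.19]
```

```bash
python3 -m inch '[0,0.1,0.3,0.4,0,0,0, 0,0.1,0.3,0.8,0,0,0, 0,0.1,0.3,1.2,0,0,0, 0,0.1,0.3,1.6,0,0,0, 0,0.1,0.3,2,0,0,0, 0,0.1,0.3,2.2,0,0,0]'; python3 - <<'E'
from h import *
to(0,-85,56)
E
```

```text
clock: 3.8
eef_pos: [615.4, -109.0, 55.7]
tool_rot: [-1.572, -0.0, 0.18]
force: [1.0, -2.6, -2.1]
width: -0.5
t3.80 fix [  -0.8 -100.5] z55.7 rot [-1.572 -0.     0.18 ] Ffix [ 0.5 -2.7] -2.1 w-0.5 q7 1.83
shift cm [ 0.08 -0.03  1.55]
```

```bash
python3 -m inch '[0,0,0,0.4,0,0,0, 0,0,0,0.8,0,0,0, 0,0,0,1.2,0,0,0]'; python3 -m inch '[0,0,0,0.2,0,0,0, 0,0,0,0.4,0,0,0]';  python3 - <<'E'
from h import *
to(0,-85,56)
d=imaging.get_image("top");print(d["img"].shape)
for n in("side","top"):
    d=imaging.get_image(n);u,v=map(int,proj(d,[605,-60,80]));im=d["img"][max(v-75,0):v+75,u-100:u+100,::-1]
    cv2.imwrite(f"pics/{n}4.png",cv2.resize(im,None,fx=4,fy=4,interpolation=cv2.INTER_CUBIC))
E
```

```text
clock: 4.1
eef_pos: [613.1, -96.6, 55.7]
tool_rot: [-1.571, 0.0, 0.18]
force: [0.6, -2.4, -1.3]
width: 0.1
clock: 4.3
eef_pos: [612.6, -93.6, 55.8]
tool_rot: [-1.572, -0.0, 0.18]
force: [1.3, -6.8, -3.4]
width: -0.4
t4.30 fix [ -0.8 -84.8] z55.8 rot [-1.572 -0.     0.18 ] Ffix [ 0. -7.] -3.4 w-0.4 q7 1.81
shift cm [ 0.08 -0.02 -0.02]
(480, 640, 3)
```

View pics/top4.png

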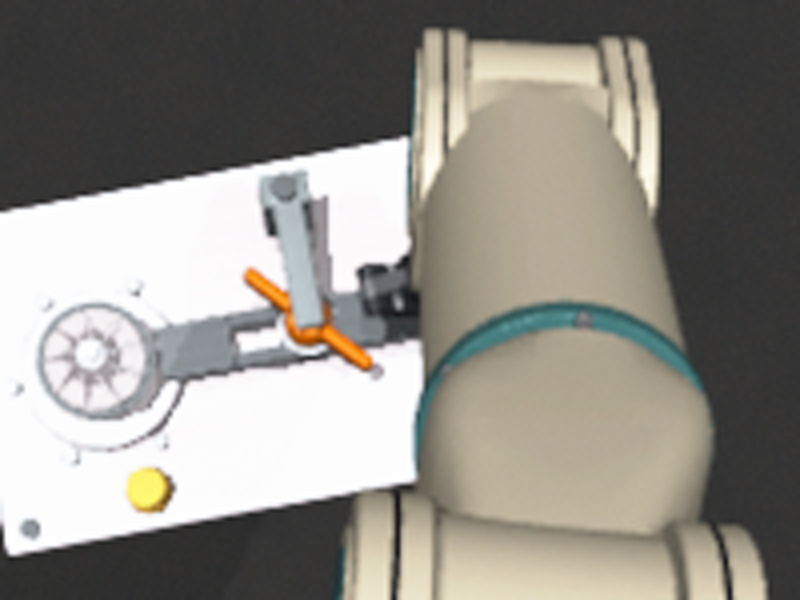

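```bash
python3 -m inch '[0,0,0,0.2,0,0,0, 0,0,0,0.3,0,0,0]'; python3 - <<'E'
from h import *
to(0,-85,56)
E
python3 -m inch '[0,0,0,0.2,0,0,0, 0,0,0,0.2,0,0,0]';  python3 - <<'E'
from h import *
to(0,-85,56)
E
```

```text
clock: 4.65
eef_pos: [612.5, -93.5, 55.9]
tool_rot: [-1.575, -0.001, 0.179]
force: [2.7, -10.7, -4.3]
width: -0.2
t4.65 fix [ -0.8 -84.7] z55.9 rot [-1.575e+00 -1.000e-03  1.790e-01] Ffix [  0.7 -11. ] -4.3 w-0.2 q7 1.80
shift cm [ 0.08 -0.01 -0.03]
clock: 4.85
eef_pos: [612.5, -93.4, 55.9]
tool_rot: [-1.577, -0.001, 0.177]
force: [2.6, -12.4, -5.6]
width: -0.0
t4.85 fix [ -0.9 -84.7] z55.9 rot [-1.577e+00 -1.000e-03  1.770e-01] Ffix [  0.3 -12.6] -5.6 w-0.0 q7 1.80
shift cm [ 0.09 -0.   -0.03]
```

```bash
python3 - <<'E'
from h import *
d=imaging.get_image("side");u,v=map(int,proj(d,[605,-60,80]))
for y in (-150,-165,-182):
  for x in (2.8,14):
    for z in (90,100,110,120,130):
      w=np.r_[O+RF@[x,y],z];a,b=proj(d,w);print(y,x,z,round((a-u+100)*4),round((b-v+75)*4))
E
```

```text
-150 2.8 90 485 430
-150 2.8 100 486 413
-150 2.8 110 488 397
-150 2.8 120 490 380
-150 2.8 130 492 363
-150 14 90 509 425
-150 14 100 510 409
-150 14 110 512 392
-150 14 120 514 375
-150 14 130 516 358
-165 2.8 90 496 453
-165 2.8 100 498 437
-165 2.8 110 500 420
-165 2.8 120 502 403
-165 2.8 130 504 386
-165 14 90 520 448
-165 14 100 522 432
-165 14 110 524 415
-165 14 120 526 399
-165 14 130 529 382
-182 2.8 90 510 480
-182 2.8 100 512 464
-182 2.8 110 514 447
-182 2.8 120 516 430
-182 2.8 130 518 413
-182 14 90 534 476
-182 14 100 536 459
-182 14 110 538 443
-182 14 120 541 426
-182 14 130 543 409
```

View pics/side4.png

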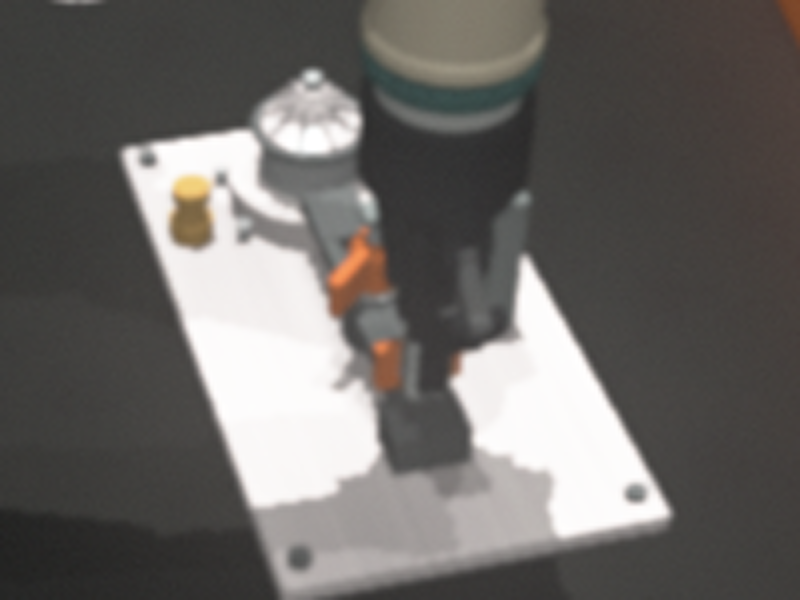

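```bash
python3 -m inch '[0,0,0,-1.8,0,0,0, 0,0,-2.5,-1.8,0,0,0, 0,0,-5.5,-1.8,0,0,0, 0,0.2,-5.5,1.5,0,0,0, 0,0.3,-5.5,4.3,0,0,0, 0,0.3,-5.5,4.3,0,0,0, 0,0.3,-5.5,4.3,0,0,0]'; python3 - <<'E'
from h import *
to(3,-33,57)
for n in("side","top"):
    d=imaging.get_image(n);u,v=map(int,proj(d,[605,-60,80]));im=d["img"][max(v-75,0):v+75,u-100:u+100,::-1]
    cv2.imwrite(f"pics/{n}5.png",cv2.resize(im,None,fx=4,fy=4,interpolation=cv2.INTER_CUBIC))
E
```

```text
clock: 5.6
eef_pos: [606.7, -43.4, 111.0]
tool_rot: [-1.569, 0.0, 0.183]
force: [0.1, -1.0, -0.7]
width: -0.1
t5.60 fix [  2.5 -34.4] z111.0 rot [-1.569  0.     0.183] Ffix [-0.1 -1. ] -0.7 w-0.1 q7 1.74
shift cm [0.05 5.4  0.13]
```

View pics/side5.png

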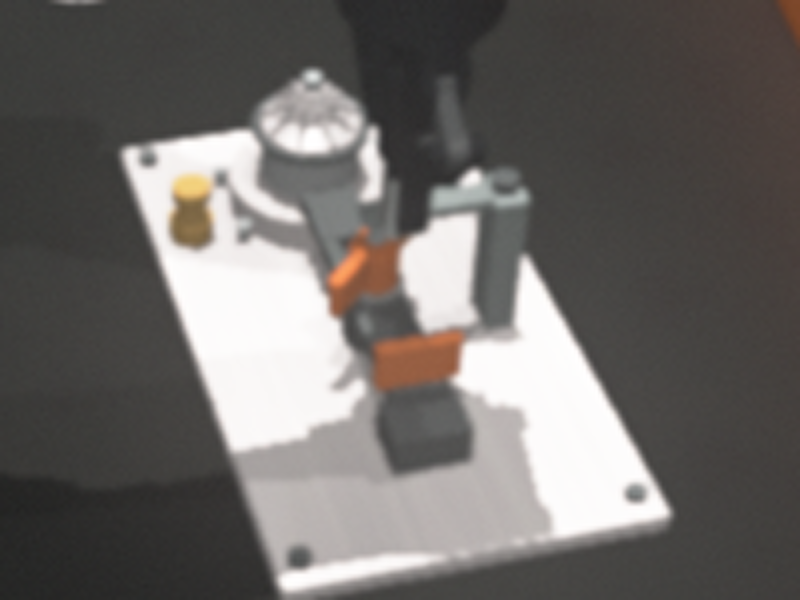

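View pics/top5.png

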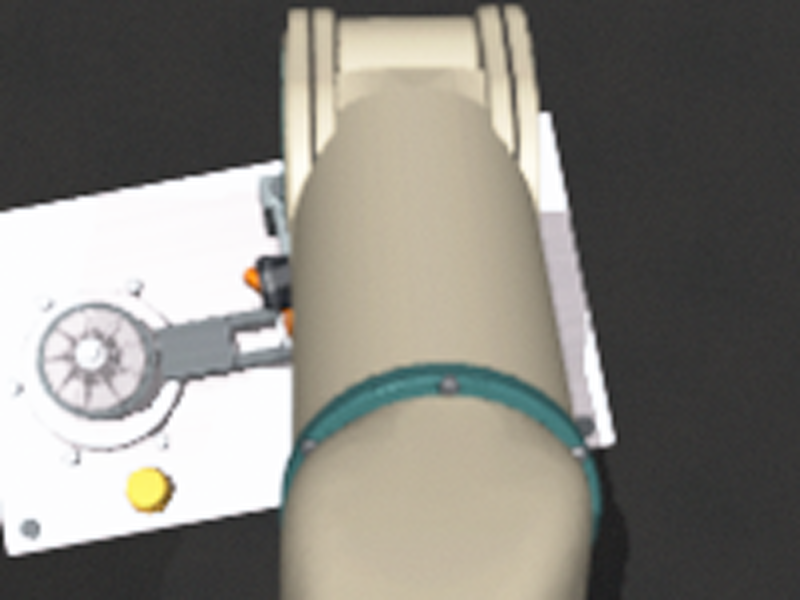

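```bash
python3 -m inch '[0,0,2,0.1,0,0,0, 0,0,4,0.1,0,0,0, 0,0,5.4,0.1,0,0,0, 0,0,5.4,0.1,0,0,0]'; python3 - <<'E'
from h import *
to(3,-33,57)
E
python3 -m inch '[0,-0.9,0,0,0,0,0, 0,-1.3,0,0.1,0,0,0, 0,-1.7,0,0.3,0,0,0]'; python3 - <<'E'
from h import *
to(-14,-30,57)
E
```

```text
clock: 6.1
eef_pos: [605.0, -45.0, 54.7]
tool_rot: [-1.57, 0.004, 0.179]
force: [0.4, -0.1, -0.5]
width: -0.2
t6.10 fix [  0.5 -35.7] z54.7 rot [-1.57   0.004  0.179] Ffix [ 0.4 -0.2] -0.5 w-0.2 q7 1.73
shift cm [ 0.24 -0.23  0.27]
clock: 6.4
eef_pos: [590.1, -44.8, 57.8]
tool_rot: [-1.572, -0.003, 0.18]
force: [1.9, -0.2, -0.2]
width: -0.2
t6.40 fix [-14.1 -32.8] z57.8 rot [-1.572 -0.003  0.18 ] Ffix [ 1.8 -0.5] -0.2 w-0.2 q7 1.73
shift cm [0.01 0.08 0.28]
```

```bash
python3 -m inch '[0,-0.7,0,0.5,0,0,0, 0,-1.3,0,1.1,0,0,0, 0,-1.7,0,1.9,0,0,0, 0,-1.9,0,2.7,0,0,0]'; python3 - <<'E'
from h import *
to(-33,-3,57)
for n in("side","top"):
    d=imaging.get_image(n);u,v=map(int,proj(d,[605,-60,80]));im=d["img"][max(v-75,0):v+75,u-100:u+100,::-1]
    cv2.imwrite(f"pics/{n}6.png",cv2.resize(im,None,fx=4,fy=4,interpolation=cv2.INTER_CUBIC))
E
```

```text
clock: 6.8
eef_pos: [565.1, -20.8, 56.9]
tool_rot: [-1.571, 0.001, 0.18]
force: [0.8, -2.3, 0.3]
width: -0.1
t6.80 fix [-34.4  -4.7] z56.9 rot [-1.571e+00  1.000e-03  1.800e-01] Ffix [ 0.4 -2.4] 0.3 w-0.1 q7 1.70
shift cm [ 0.13 -0.01  0.17]
```

View pics/side6.png

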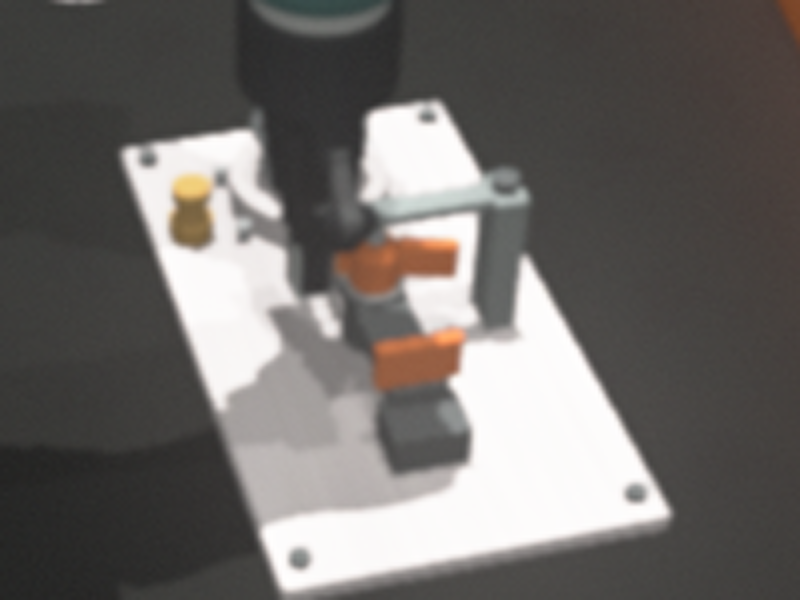

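```bash
python3 -m inch '[0,0.2,0,0.85,0,0,0, 0,0.5,0,1.6,0,0,0, 0,0.9,0,2.3,0,0,0, 0,1.5,0,2.85,0,0,0, 0,2.25,0,3.25,0,0,0]'; python3 - <<'E'
from h import *
to(-11,30,57)
for n in("side","top"):
    d=imaging.get_image(n);u,v=map(int,proj(d,[605,-60,80]));im=d["img"][max(v-75,0):v+75,u-100:u+100,::-1]
    cv2.imwrite(f"pics/{n}7.png",cv2.resize(im,None,fx=4,fy=4,interpolation=cv2.INTER_CUBIC))
E
```

```text
clock: 7.4
eef_pos: [581.5, 15.8, 56.4]
tool_rot: [-1.57, 0.002, 0.181]
force: [-4.2, -3.9, -0.1]
width: 0.3
t7.40 fix [-11.6  28.4] z56.4 rot [-1.57   0.002  0.181] Ffix [-4.8 -3.1] -0.1 w0.3 q7 1.65
shift cm [ 0.06 -0.06  0.16]
```

View pics/side7.png

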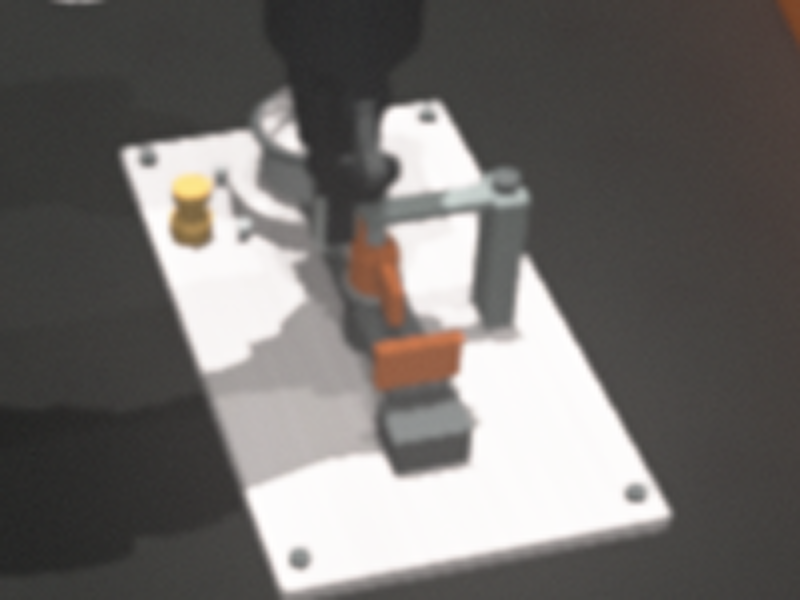

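```bash
python3 -m inch '[0,0.8,0,0.2,0,0,0, 0,1.65,0,0.15,0,0,0, 0,2.45,0,-0.1,0,0,0, 0,3.0,0,-0.3,0,0,0, 0,3.0,0,-0.3,0,0,0]'; python3 - <<'E'
from h import *
to(19,27,57)
for n in("side","top"):
    d=imaging.get_image(n);u,v=map(int,proj(d,[605,-60,80]));im=d["img"][max(v-75,0):v+75,u-100:u+100,::-1]
    cv2.imwrite(f"pics/{n}8.png",cv2.resize(im,None,fx=4,fy=4,interpolation=cv2.INTER_CUBIC))
E
```

```text
clock: 8.0
eef_pos: [612.0, 20.3, 56.9]
tool_rot: [-1.567, 0.001, 0.182]
force: [-4.8, 2.9, 4.2]
width: -0.0
t8.00 fix [19.2 27.2] z56.9 rot [-1.567e+00  1.000e-03  1.820e-01] Ffix [-4.2  3.7] 4.2 w-0.0 q7 1.65
shift cm [-0.02 -0.01 -0.02]
```

View pics/side8.png

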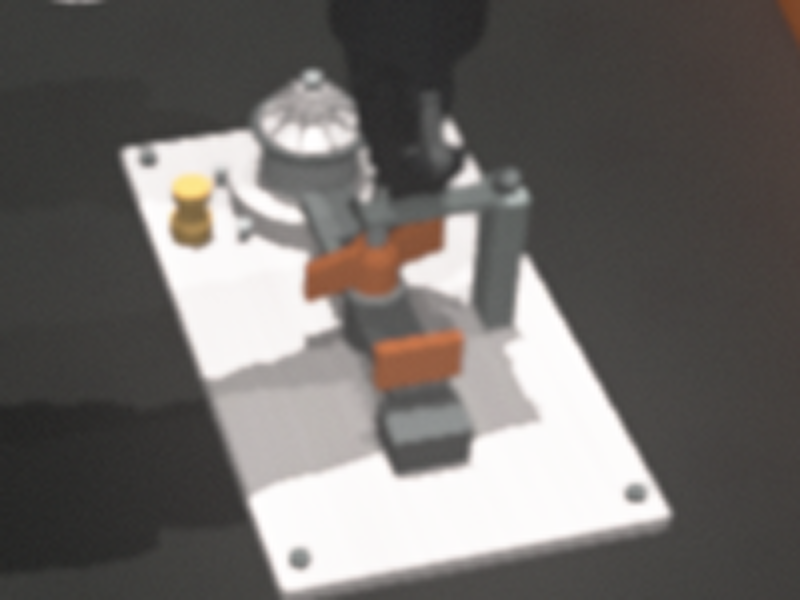

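```bash
python3 -m inch '[0,-0.4,0,0.6,0,0,0, 0,-0.4,-3,0.6,0,0,0, 0,-0.4,-6,0.6,0,0,0, 0,-1,-6,-2,0,0,0, 0,-1.6,-6,-5,0,0,0, 0,-1.6,-6,-6.1,0,0,0, 0,-1.6,-6,-6.1,0,0,0, 0,-1.6,-3,-6.1,0,0,0, 0,-1.6,0,-6.1,0,0,0, 0,-1.6,0,-6.1,0,0,0]'; python3 - <<'E'
from h import *
to(3,-33,57)
for n in("side","top"):
    d=imaging.get_image(n);u,v=map(int,proj(d,[605,-60,80]));im=d["img"][max(v-75,0):v+75,u-100:u+100,::-1]
    cv2.imwrite(f"pics/{n}9.png",cv2.resize(im,None,fx=4,fy=4,interpolation=cv2.INTER_CUBIC))
E
```

```text
clock: 9.1
eef_pos: [604.7, -42.8, 53.2]
tool_rot: [-1.568, 0.006, 0.183]
force: [0.1, -0.8, 0.0]
width: -0.1
t9.10 fix [  0.7 -33.5] z53.2 rot [-1.568  0.006  0.183] Ffix [-0.  -0.8] 0.0 w-0.1 q7 1.74
shift cm [ 0.23 -0.38  0.05]
```

View pics/side9.png

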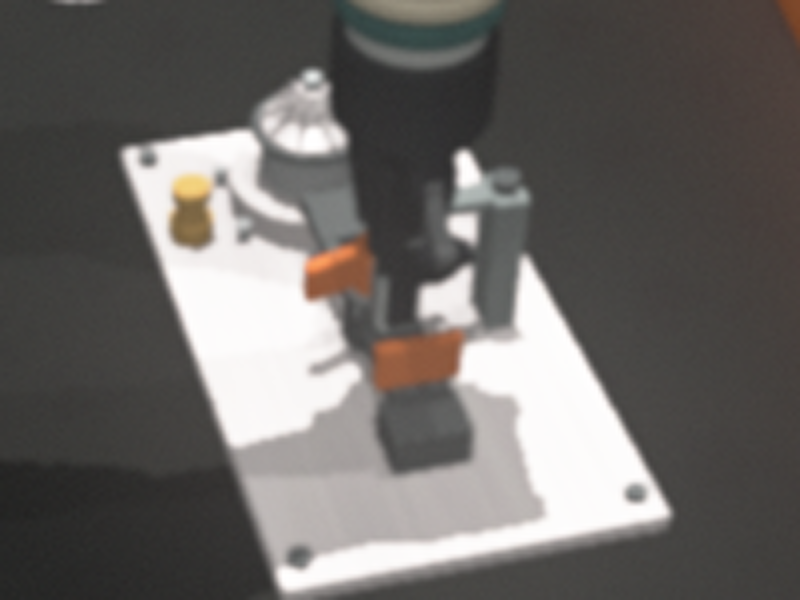

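```bash
python3 -m inch '[0,-0.8,0,0.05,0,0,0, 0,-1.65,0,0.3,0,0,0, 0,-2.4,0,0.8,0,0,0, 0,-2.95,0,1.4,0,0,0, 0,-3.35,0,2.2,0,0,0, 0,-3.5,0,3,0,0,0, 0,-3.4,0,3.9,0,0,0, 0,-3.1,0,4.65,0,0,0, 0,-2.7,0,5.35,0,0,0]'; python3 - <<'E'
from h import *
to(-24.5,20.5,57)
for n in("side","top"):
    d=imaging.get_image(n);u,v=map(int,proj(d,[605,-60,80]));im=d["img"][max(v-75,0):v+75,u-100:u+100,::-1]
    cv2.imwrite(f"pics/{n}10.png",cv2.resize(im,None,fx=4,fy=4,interpolation=cv2.INTER_CUBIC))
E
```

```text
clock: 10.1
eef_pos: [570.7, 3.2, 56.5]
tool_rot: [-1.571, 0.002, 0.181]
force: [-0.9, -2.3, 0.1]
width: 0.1
t10.10 fix [-24.5  17.9] z56.5 rot [-1.571  0.002  0.181] Ffix [-1.3 -2.1] 0.1 w0.1 q7 1.67
shift cm [ 0.   -0.05  0.26]
```

View pics/side10.png

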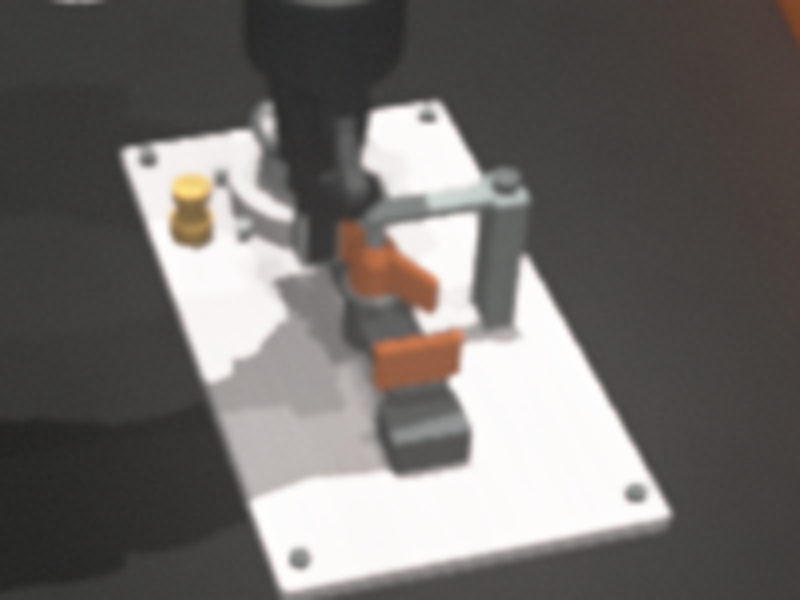

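```bash
python3 -m inch '[0,0.6,0,0.55,0,0,0, 0,1.3,0,0.9,0,0,0]'; python3 -m inch '[0,0.4,0,0.05,0,0,0, 0,0.8,0,0.1,0,0,0]';python3 -m inch '[0,0.4,0,0,0,0,0, 0,0.6,0,0,0,0,0]'; python3 - <<'E'
from h import *
to(0,31,57)
for n in("side","top"):
    d=imaging.get_image(n);u,v=map(int,proj(d,[605,-60,80]));im=d["img"][max(v-75,0):v+75,u-100:u+100,::-1]
    cv2.imwrite(f"pics/{n}11.png",cv2.resize(im,None,fx=4,fy=4,interpolation=cv2.INTER_CUBIC))
E
```

```text
clock: 10.4
eef_pos: [581.2, 13.3, 56.4]
tool_rot: [-1.571, 0.004, 0.18]
force: [-10.4, -6.1, 1.9]
width: 0.1
clock: 10.6
eef_pos: [581.6, 13.6, 55.3]
tool_rot: [-1.571, 0.019, 0.178]
force: [-21.4, -7.4, 11.7]
width: 0.0
clock: 10.8
eef_pos: [581.2, 13.3, 54.9]
tool_rot: [-1.57, 0.031, 0.176]
force: [-31.5, -6.7, 20.5]
width: -0.1
t10.80 fix [-12.3  25.9] z54.9 rot [-1.57   0.031  0.176] Ffix [-32.2  -0.9] 20.5 w-0.1 q7 1.65
shift cm [ 1.22 -0.25  0.51]
```

View pics/side11.png

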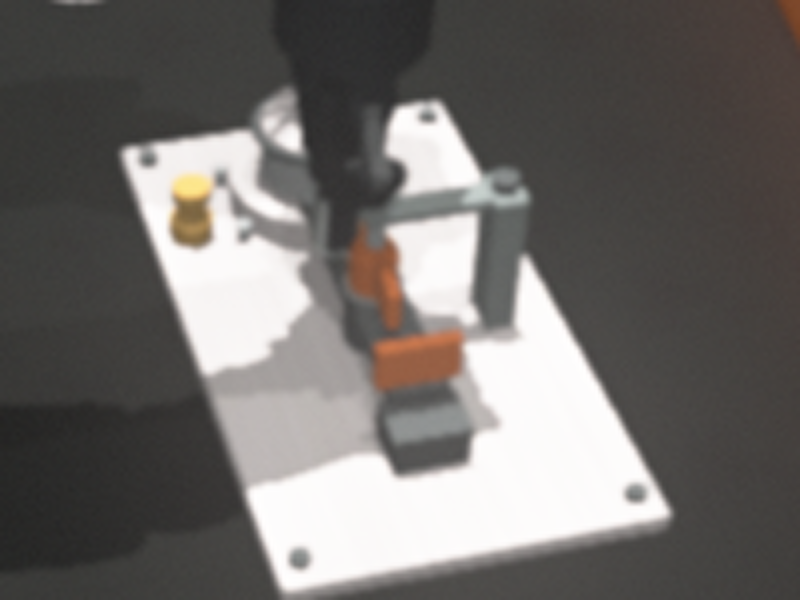

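```bash
python3 -m inch '[0,-1.4,0,0.2,0,0,0, 0,-2.4,0,0.4,0,0,0, 0,-2.4,-3,0.4,0,0,0, 0,-2.4,-6,0.4,0,0,0, 0,-2.4,-8,-3,0,0,0, 0,-2.4,-8,-7,0,0,0, 0,-2.4,-8,-12,0,0,0, 0,-2.4,-8,-16,0,0,0, 0,-2.4,-8,-16,0,0,0]'; python3 - <<'E'
from h import *
to(0,31,57)
for n in("side","top"):
    d=imaging.get_image(n);u,v=map(int,proj(d,[605,-20,80]));im=d["img"][max(v-75,0):v+75,u-100:u+100,::-1]
    cv2.imwrite(f"pics/{n}12.png",cv2.resize(im,None,fx=4,fy=4,interpolation=cv2.INTER_CUBIC))
    print(n,u-100,v-75)
E
```

```text
clock: 11.8
eef_pos: [602.7, -153.2, 137.4]
tool_rot: [-1.577, -0.003, 0.171]
force: [-0.5, -0.9, 0.5]
width: 0.0
t11.80 fix [ -21.3 -141.7] z137.4 rot [-1.577 -0.003  0.171] Ffix [-0.6 -0.8] 0.5 w0.0 q7 1.91
shift cm [ 1.92  7.94 17.34]
side 249 184
top 240 127
```

View pics/top12.png

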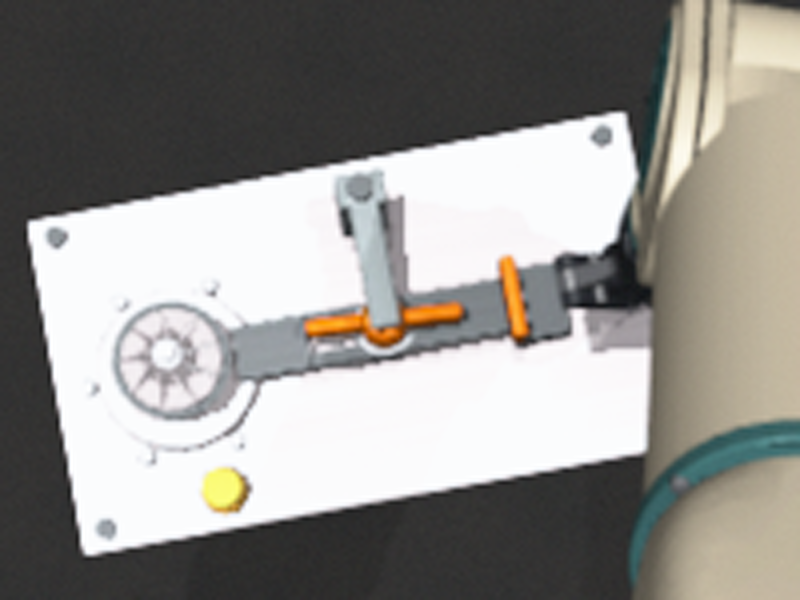

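View pics/side12.png

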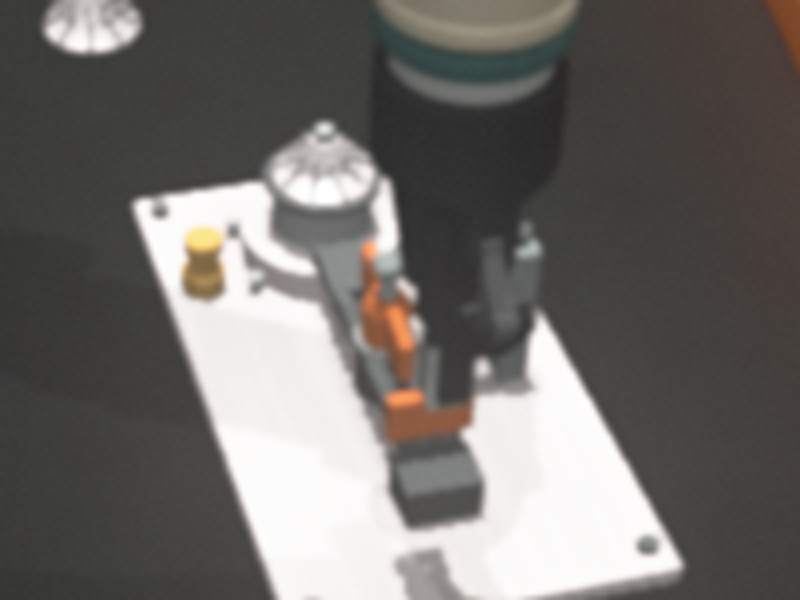

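```bash
python3 -m inch '[0,0,0,3.5,0,0,0, 0,0,0,7.5,0,0,0, 0,0,0,11.5,0,0,0, 0,0,0,15.5,0,0,0, 0,0,0,17.6,0,0,0, 0,0,0,17.6,0,0,0, 0,0,0,17.6,0,0,0]'; python3 - <<'E'
from h import *
to(-23,34,57)
E
```

```text
clock: 12.6
eef_pos: [569.7, 30.3, 137.0]
tool_rot: [-1.57, -0.001, 0.184]
force: [0.4, -0.9, -0.6]
width: -0.2
t12.60 fix [-20.5  44.7] z137.0 rot [-1.57e+00 -1.00e-03  1.84e-01] Ffix [ 0.2 -0.9] -0.6 w-0.2 q7 1.64
shift cm [-0.25  8.   -1.07]
```

```bash
python3 -m inch '[0,-0.3,2,-0.5,0,0,0, 0,-0.3,4.5,-0.8,0,0,0, 0,-0.3,7,-0.8,0,0,0, 0,-0.3,7.9,-0.8,0,0,0, 0,-0.3,7.9,-0.8,0,0,0, 0,-0.3,7.9,-0.8,0,0,0]'; python3 - <<'E'
from h import *
to(-23,35,57)
E
```

```text
clock: 13.2
eef_pos: [568.7, 19.6, 58.5]
tool_rot: [-1.571, -0.001, 0.18]
force: [-0.6, -0.1, 0.5]
width: 0.0
t13.20 fix [-23.4  34.4] z58.5 rot [-1.571e+00 -1.000e-03  1.800e-01] Ffix [-0.6 -0. ] 0.5 w0.0 q7 1.64
shift cm [0.04 0.15 0.06]
```

```bash
python3 -m inch '[0,0.5,0.1,0.1,0,0,0, 0,1,0.1,0.1,0,0,0, 0,1.4,0.1,0.1,0,0,0]'; python3 -m inch '[0,0.3,0,0,0,0,0, 0,0.5,0,0,0,0,0]'; python3 - <<'E'
from h import *
to(2,35,57)
E
```

```text
clock: 13.5
eef_pos: [582.3, 23.8, 57.5]
tool_rot: [-1.571, -0.001, 0.181]
force: [-1.2, -0.1, 1.0]
width: 0.1
clock: 13.7
eef_pos: [586.5, 24.4, 56.9]
tool_rot: [-1.571, 0.001, 0.181]
force: [-2.8, -0.4, 0.9]
width: 0.3
t13.70 fix [-5.1 35.9] z56.9 rot [-1.571e+00  1.000e-03  1.810e-01] Ffix [-2.8  0.2] 0.9 w0.3 q7 1.64
shift cm [ 0.71 -0.01 -0.09]
```

Moving freely past the earlier blockage (2.8 N). Continue.

```bash
python3 -m inch '[0,0.3,0,0,0,0,0, 0,0.5,0,0,0,0,0]'; python3 -m inch '[0,0.2,0,0,0,0,0, 0,0.4,0,0,0,0,0]'; python3 -m inch '[0,0.2,0,0,0,0,0, 0,0.2,0,0,0,0,0]'; python3 - <<'E'
from h import *
to(2,35,57)
d=imaging.get_image("side");u,v=map(int,proj(d,[605,-20,80]));im=d["img"][max(v-75,0):v+75,u-100:u+100,::-1]
cv2.imwrite("pics/side13.png",cv2.resize(im,None,fx=4,fy=4,interpolation=cv2.INTER_CUBIC))
E
```

```text
clock: 13.9
eef_pos: [591.3, 25.0, 56.6]
tool_rot: [-1.571, 0.001, 0.18]
force: [-2.3, -0.8, 0.7]
width: -0.2
clock: 14.1
eef_pos: [595.1, 26.0, 56.6]
tool_rot: [-1.571, 0.001, 0.18]
force: [-2.2, 0.2, -0.4]
width: 0.1
clock: 14.3
eef_pos: [597.0, 26.5, 56.6]
tool_rot: [-1.571, 0.001, 0.18]
force: [-2.6, 0.4, 0.5]
width: 0.1
t14.30 fix [ 5.6 36.1] z56.6 rot [-1.571e+00  1.000e-03  1.800e-01] Ffix [-2.5  0.9] 0.5 w0.1 q7 1.64
shift cm [-0.36 -0.04 -0.11]
```

View pics/side13.png

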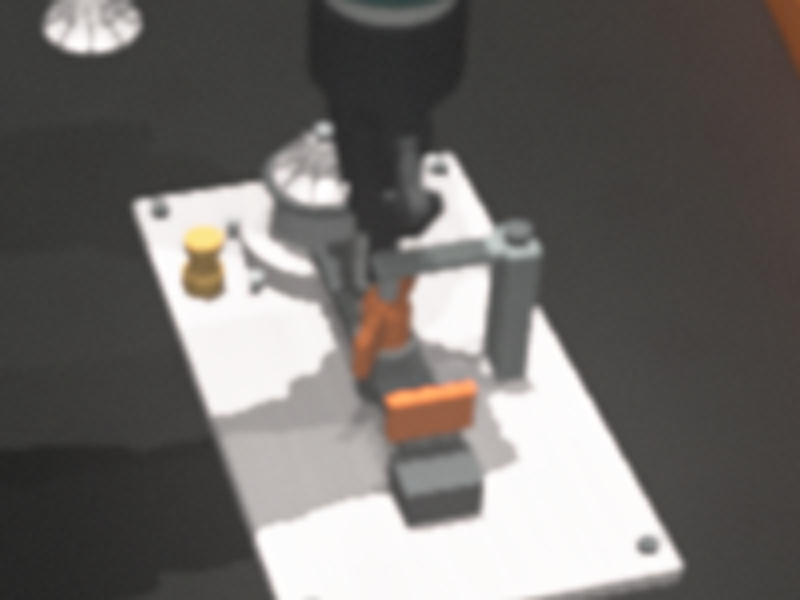

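```bash
python3 -m inch '[0,0.2,0,-0.1,0,0,0, 0,0.4,0,-0.2,0,0,0]'; python3 -m inch '[0,0.2,0,0,0,0,0, 0,0.4,0,0,0,0,0]'; python3 - <<'E'
from h import *
to(2,35,57)
E
```

```text
clock: 14.55
eef_pos: [597.7, 26.1, 56.2]
tool_rot: [-1.568, 0.008, 0.181]
force: [-12.8, 2.7, 6.1]
width: 0.2
clock: 14.75
eef_pos: [598.1, 26.4, 55.9]
tool_rot: [-1.568, 0.015, 0.18]
force: [-18.2, 1.6, 9.6]
width: -0.1
t14.75 fix [ 6.6 35.8] z55.9 rot [-1.568  0.015  0.18 ] Ffix [-17.6   4.8] 9.6 w-0.1 q7 1.64
shift cm [-0.47 -0.11 -0.08]
```

```bash
python3 -m inch '[0,-0.8,0,0.2,0,0,0, 0,-1.6,0,0.3,0,0,0, 0,-1.8,-3,0.4,0,0,0, 0,-1.8,-6,0.4,0,0,0, 0,-2.4,-8,-3,0,0,0, 0,-2.4,-8,-7,0,0,0, 0,-2.4,-8,-12,0,0,0, 0,-2.4,-8,-17,0,0,0, 0,-2.4,-8,-20,0,0,0, 0,-2.4,-8,-20,0,0,0]'; python3 - <<'E'
from h import *
to(0,31,57)
for n in("side","top"):
    d=imaging.get_image(n);u,v=map(int,proj(d,[605,-20,80]));im=d["img"][max(v-75,0):v+75,u-100:u+100,::-1]
    cv2.imwrite(f"pics/{n}14.png",cv2.resize(im,None,fx=4,fy=4,interpolation=cv2.INTER_CUBIC))
    print(n,u-100,v-75)
E
```

```text
clock: 15.75
eef_pos: [618.8, -183.7, 137.4]
tool_rot: [-1.577, -0.003, 0.172]
force: [-0.5, -0.3, -0.7]
width: 0.0
t15.75 fix [ -11.  -174.6] z137.4 rot [-1.577 -0.003  0.172] Ffix [-0.6 -0.2] -0.7 w0.0 q7 1.95
shift cm [ 0.86  7.91 20.63]
side 249 184
top 240 127
```

View pics/top14.png

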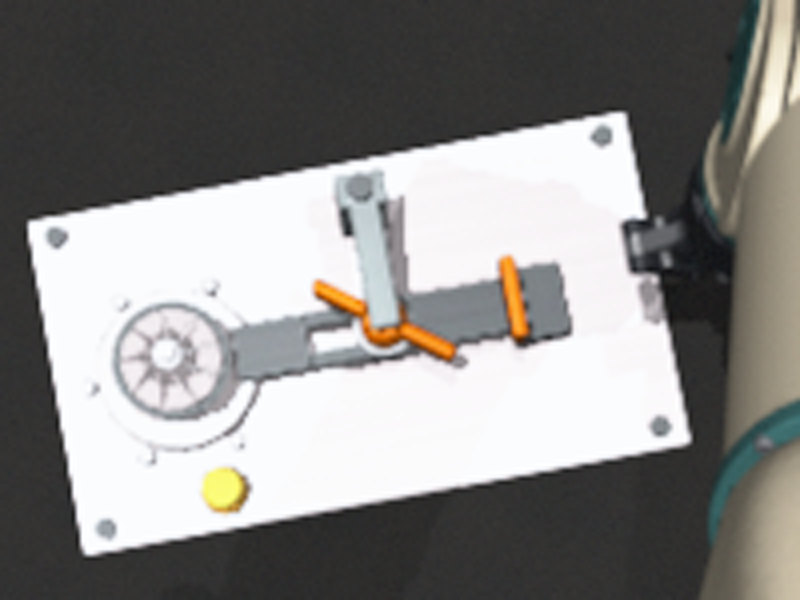

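```bash
python3 - <<'E'
from h import *
d=imaging.get_image("top")
g=lambda u,v,z:RF.T@(ray(d,240+(u+.5)/4-.5,127+(v+.5)/4-.5,z)[:2]-O)
a,b=g(316,287,75),g(455,355,75);f=a-b;print("q",3*np.pi-np.arctan2(f[1],f[0]),"lug",g(512,298,70))
a0=cv2.imread("pics/top0.png");a1=d["img"][:,:,::-1]
for n,(x0,y0,x1,y1) in dict(wheel=(150,255,195,295),core=(260,195,306,238),fit=(285,240,305,258),driver=(480,185,545,270)).items():
    df=cv2.absdiff(a0[y0:y1,x0:x1],a1[y0:y1,x0:x1]).max(2);print(n,(df>60).sum(),df.size)
print(st()[0]["qd"].round(3))
cv2.imwrite("pics/top15.png",a1)
E
```

```text
q 8.498036435293164 lug [ -0.67511539 -68.52416759]
wheel 0 1800
core 80 1978
fit 0 360
driver 1057 5525
t15.90 fix [  -9.5 -165.3] z137.0 rot [-1.57  -0.002  0.181] Ffix [0.6 0.1] -0.2 w0.1 q7 1.95
[-0.027 -0.005 -0.015  0.012 -0.001  0.004 -0.001]
```

View pics/top15.png

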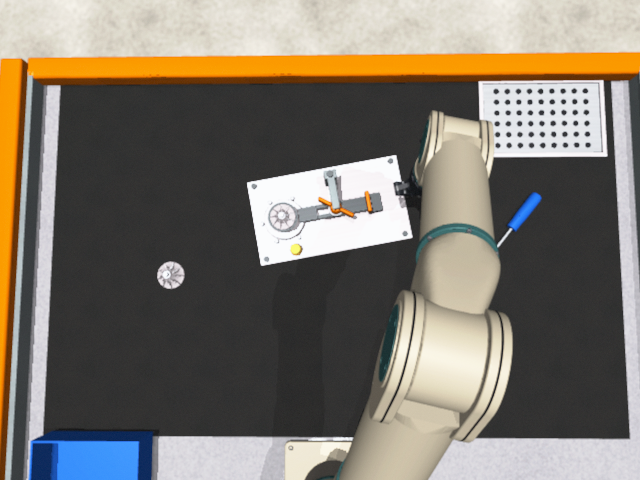

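```bash
python3 -c "
from cell import finish_job
print(finish_job())"
```

```text
the job is handed in; nothing more can be done
None
```

I pushed the strap in by its lug with the closed fingertips until it hit its stop. I then turned the wing knob clockwise in three fingertip strokes, without squeezing it, and handed the job in at about 16 s. No verdict was reported.

**Trouble on the way:** The second stroke stalled at about q = 7.9. The wrist force rose to about 38 N with 32 N of it along fixture x. I think most of that was the upper finger catching the bridge end, but I did not confirm the cause. I backed off and looked again. A third stroke 8 to 10 mm farther from the bridge moved freely at about 2.5 N and ended at a hard stop at about 18 N.

**Last checks in the top view:**
- **Knob:** it reads about 8.50 rad, which is home.
- **Strap:** the lug centre is at y ≈ −68.5 mm against a nominal −70 mm. That is within calibration error, and the stop was clearly felt when pushing.
- **Spare wheel and fitting:** no pixel change from the start.
- **Core:** it looks seated and unmoved. The 80 changed pixels there are most likely the strap nose now over the flange and its shadow; I did not measure them separately.
- **Screwdriver:** the handle is where it started. The arm hid part of the shaft, so the automatic comparison there was not usable.
- **Arm:** it stands clear of everything, with wrist force near zero.

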